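# Take the bearing temperature of the gear unit

## Robot

A 6-joint arm with a two-finger parallel gripper is mounted at the origin on the work surface. World frame = base frame: x ahead of the robot, y to its left, z up, the work surface at z = 0. Lengths are in mm, angles in rad, forces in N, time in s.
With the tool pointing down it reaches from about 350 to 975 mm from the base axis. Payload 7.1 kg.
Tool frame: the origin (TCP) lies midway between the tips of the shut fingers; the grasp point (between the pads) lies 19 mm behind it (ctrl.tcp_to_grasp is the distance from the TCP to the grasp point, in mm); z points along the fingers, y is the line along which they close (so a half turn about z gives the same grasp; the last joint's range is limited). The gripper opens to 88 mm and grips with 3 to 60 N. Pads are 20 mm wide; open, the fingers measure 115 mm over their backs; the gripper's body (75 mm by 178 mm) begins 61 mm behind the grasp point.
Start: joints at [1.084, 0.423, 1.63, -0, 1.089, -0.019], TCP at [281.795, 557.85, 222.675] pointing down, gripper open.
Joint ranges: [-3, 3], [-0.9, 2.11], [0.09, 2.58], [-1.31, 4.45], [0.11, 2.69], [-2.54, 2.54]. Speed limits (rad/s): [2.39, 2.39, 3.01, 3.14, 3.14, 3.14].

## Interface

Orientations are given as a rotation vector (axis times angle).
In Python, from workcell import get_obs, cams, ticket, boxes_of, ctrl gives the robot as it stands.
- The arm moves only by the shell command python3 -m creep 'ROWS' [OPENING]. ROWS is JSON, one flat list of numbers, 4 for each row, row after row: the shift along the world's x, y, z in m, then the turn about the world's z in rad. In form: [tx, ty, tz, spin, tx, ty, tz, spin, ...]. A call has 1 to 10 rows; each row is the pose to reach, as a shift and turn from the pose commanded when the call began; what a row does not reach only later rows make up. A row lasts 1/12 s, in which the tool goes at most 41.7 mm and 7.16 degrees, less where a joint would pass 70% of its speed; a pose out of reach is approached as far as the arm can. A call with a gripper value outside its range is refused whole. OPENING is the opening, from 0 (shut) to 1 (fully open), set as the call begins (- or left out, the last holds). The fingers move at their own pace and stop on an object; the grip force is fixed at half the most. Time passes only in rows, so rows that repeat a pose let the fingers close. It gives the time, the measured TCP pose, the force, the opening and the grip force at its end, in the units of the state.
- get_obs(): the state, without advancing time (a new reading comes with each control period).
- cams.get_image(name): name is "scene" or "top" or "wrist"; returns (picture, depth): 420x560x3 uint8, red, green, blue; 420x560 float32, mm along the optical axis (not along the pixel's ray), 0 where there is no reading.
- cams.get_calibration(name): a dict with "mtx" (3x3 intrinsics, pixels), "R" (3x3) and "t" (3): a world point X has camera coordinates R X + t; the wrist camera has in their place "mount" (4x4, takes a point from camera to tool coordinates, whose origin is the TCP and whose axes are the flange's). Camera axes: x right, y down, z forward; pixel columns grow to the right and rows downward; lengths in mm; the calibration is good to about 2 mm. A picture is of the moment at which its call begins: read the wrist's pose just before it. get_calibration takes no time and is no camera call.
- ticket.close_job(): hands the job in; it is judged then, once.
Trained networks look in the newest picture that a camera, given by its name, has taken for a name from the list of things; names that differ only in an ending like _2 or _b are one class to them, and where a whole thing is asked for, a point or a joint stands for the part that bears it (a point fixed in the world has none). Each returns a list of dicts, best first, with "score" (0 to 1); they miss things now and then, are a little off and sometimes report something else, mostly with a low value. They report only what shows in the picture. A call takes as long as a camera call. They do not tell look-alikes from the thing itself.
- boxes_of(camera, target): "centre" ([column, row] in pixels, amid what is visible of it).
The state is a dict: "t": time; "qpos": joint angles; "qvel": joint speeds; "joint_torque": joint torques, N m; "ee_pos": TCP position; "orientation": TCP orientation; "ft_force": force on the tool from outside, world axes, zero at the start; "moment": the same for the moment, N m; "width": finger opening in mm; "grasp_force": force on a finger pad.
Only numpy, scipy, OpenCV 4.12 (cv2) and the standard library are available. Lean on these libraries where they do the work, as an engineer would, in place of code of your own. Each camera call takes 0.05 s, during which the arm holds its last target. There are 200 camera calls.

## Task

Draw the thermometer wand out of its holder, lay it gently on the sloping rest, nose down against the foot stop, and take it again by the rubber sleeve, whose squeeze makes it read. Point its lens squarely at the middle of the round bearing cap (not the square cover) from about 50 mm and hold it steady there for two seconds without touching either machine with the wand, then lay it gently back on the rest in the same way and let go. Leave everything else on the bench where it is.

Things in the scene. Friction and masses are not known exactly. Their poses are not given: they have to be found in the camera images.
- wand_lens (a point): centre of the lens, at the nose end of a grey wand-shaped infrared thermometer 200 mm long, about 0.2 kg, balanced at its sleeve. z axis: along the wand from lens to butt, so the lens looks along -z; x and y axes are square to its flat sides. At first it stands nose down in the holder, loose by 4 mm each way, its butt and neck clear above the tube.
- sleeve: the black ribbed rubber sleeve at the middle of the wand, 30 x 30 x 64 mm; origin at its centre, on the wand's axis and 100 mm from the lens; axes as the lens. In the holder it is down inside the tube.
- wand: the whole wand; origin and axes are those of the lens. From the lens: round nose 24 mm across (26 mm bezel on the first 12 mm) up to 68 mm, square rubber sleeve 30 x 30 mm from 68 to 132 mm, square neck 24 x 24 mm to 154 mm, square butt 26 x 26 mm from 154 to 200 mm.
- holder: fixed holder: upright square aluminium tube, outside 46 mm, inside 38 mm, rim 150 mm high, on a 100 x 100 x 12 mm foot plate; origin at the underside's centre on the tube's axis, z up, x and y square to the tube. The lens end stands on the foot plate, 12 mm above the bench; to come out it must rise above the rim.
- rest: fixed sloping rest: steel base plate 170 x 90 x 12 mm from x = -65 to +105 mm, a post and a 45 degree spine 20 mm wide; origin on the bench, z up, x: the level direction in which a laid wand's nose points. Foot stop plate for the nose at z = -101.5 mm in the seat's frame, x = -37 to -3 mm there. Lift a laid wand square to the slope. It may lie a few mm up the slope from the stop.
- rest_seat: seat of the rest: origin where the sleeve's centre lies on a laid wand, 130 mm up; z up the 45 degree slope (lens to butt), y level, x square to the slope, out of the open side. Two U-forks open to +x, 34 mm wide inside, walls 6 mm, from floor x = -12 to +16 mm: at z = +40 to +50 (neck) and -69 to -55 mm (nose). Between them the sleeve's sides are free; the spine's top is at x = -30 mm.
- round_cap: round steel bearing cap, 44 mm across, on one gear unit: the target. Origin at the middle of its outer face, about 100 mm above the bench; z axis points out of the face, 30 degrees above level.
- square_cover: square steel cover 44 x 44 mm at the same place on the other, otherwise like gear unit: not the target. Axes as the round cap's.
- gear_a: fixed green gear unit that carries the round cap: base 130 x 120 mm, housing about 120 mm high with its sloping face on the -x side, grey motor 80 mm across reaching to x = +170 mm. Origin on the bench at the base's centre, z up; the cap is 56 mm towards -x and 102 mm up.
- gear_b: fixed green gear unit that carries the square cover; sizes and axes as gear_a.
- oil_bottle: bystander: standing white bottle 60 mm across, 170 mm high, origin at its foot.
- screw_jar: bystander: standing glass jar 60 mm across, 80 mm high, origin at its foot.
- wood_block: bystander: wooden block 60 x 100 x 50 mm high, origin at its underside.
- paint_can: bystander: standing can 66 mm across, 85 mm high, origin at its foot.
- hammer: bystander: hammer lying on the bench along its x axis, under 300 mm long and 40 mm high.
- screwdriver: bystander: screwdriver lying on the bench along its x axis, under 220 mm long and 35 mm high.
- wrench: bystander: spanner lying on the bench along its x axis, under 200 mm long and 15 mm high.
Things that resemble listed ones, but are neither listed nor needed, are in the scene too. What is shaped like the rest but purple or yellow is not meant.

How it is judged (in metres and radians):
On the way, in this order (a step that is already met when the one before it is completed fails the run):
1. the wand is drawn clear of the holder (z of wand_lens in the frame of holder above 0.152 m), for 0.1 s.
2. the wand lies on the sloping rest, let go (distance between sleeve and rest_seat below 0.018 m and angle between the z axis of sleeve and the z axis of rest_seat, either way round below 0.15 rad and angle between sleeve's own z axis and vertical below 1 rad and contact force between the fingers and wand below 0.1 N and linear speed of wand below 0.02 m/s), for 0.3 s.
3. held by the rubber sleeve, the lens is 35 to 65 mm from the round cap, within 10 mm of its axis each way and 9.7 degrees of square, steady for 1.5 s (contact force between the fingers and sleeve above 1 N and z of round_cap in the frame of wand_lens between -0.065 and -0.035 m and x of round_cap in the frame of wand_lens between -0.01 and 0.01 m and y of round_cap in the frame of wand_lens between -0.01 and 0.01 m and angle between the z axis of wand_lens and the z axis of round_cap, either way round below 0.17 rad and linear speed of wand below 0.02 m/s and angular speed of wand below 0.15 rad/s), for 1.5 s.
At the end, for the whole second after the job is handed in: The wand lies still on the sloping rest, nose down, its sleeve's centre within 18 mm of the seat and its axis within 8.5 degrees of the seat's, with the fingers off it (all of step 2 and angular speed of wand below 0.2 rad/s); the robot touches nothing.
It fails at once if the wand knocks against a gear unit (over 2 N) (contact force between wand and gear_a above 2 N or contact force between wand and gear_b above 2 N).
It fails at once if the wand is banged onto the rest (over 40 N) (contact force between wand and rest above 40 N).
It fails at once if a bystander is moved more than 25 mm (distance of any of oil_bottle, screw_jar, wood_block, paint_can, hammer, screwdriver, wrench from where it was at the start of the episode above 0.025 m).
It also fails if it takes over 66 s, if anything falls off the work surface, if the arm or the gripper's body presses on something with over 40 N, if the wrist force passes 120 N, or if a joint passes its speed limit or range.

## Working session

There is one attempt and no reset: what is moved stays moved. The work goes in short steps, Python scripts to look and compute and a shell command to move; the robot and the scene stay as the last step left them, time stands still between calls to the robot, and variables do not carry over. Pictures are saved under pics/ and viewed, at most 10 in all, crops included, and the job is handed in when it is done.

```bash
mkdir -p pics; cat > h.py <<'E'
import numpy as np, cv2
from scipy.spatial.transform import Rotation as Ro
from workcell import get_obs, cams, ticket, boxes_of, ctrl
def cal(n,o=None):
    c=cams.get_calibration(n); K=np.array(c["mtx"])
    if "mount" in c:
        T=np.eye(4);T[:3,:3]=Ro.from_rotvec(o["orientation"]).as_matrix();T[:3,3]=o["ee_pos"]
        M=np.linalg.inv(T@np.array(c["mount"])); return K,M[:3,:3],M[:3,3]
    return K,np.array(c["R"]),np.array(c["t"]).ravel()
def shot(n):
    o=get_obs(); im,d=cams.get_image(n); K,R,t=cal(n,o); return im,d,K,R,t
def cloud(d,K,R,t):
    v,u=np.indices(d.shape); p=np.stack([(u-K[0,2])/K[0,0]*d,(v-K[1,2])/K[1,1]*d,d],-1)
    return (p-t)@R
def proj(X,K,R,t):
    q=(np.asarray(X)@R.T+t)@K.T; return q[...,:2]/q[...,2:]
def save(f,im): cv2.imwrite("pics/"+f,im[...,::-1])
E
cat > a.py <<'E'
from h import *
o=get_obs(); print({k:np.round(v,3).tolist() for k,v in o.items()}, ctrl.tcp_to_grasp)
ims=[]
for n in("scene","top"):
    im,d,K,R,t=shot(n); P=cloud(d,K,R,t); np.savez(f"{n}.npz",im=im,d=d,P=P,K=K,R=R,t=t); save(n+".png",im)
    print(n,"cam at",np.round(-R.T@t))
    for tg in("wand","holder","rest","round_cap","square_cover","gear_a","oil_bottle","screw_jar","wood_block","paint_can","hammer"):
        for b in boxes_of(n,tg)[:4]:
            c=np.round(b["centre"]).astype(int); p=P[min(c[1],419),min(c[0],559)]
            print(tg,round(b["score"],2),c,np.round(p))
E
python3 a.py
```

```text
{'t': 0.0, 'qpos': [1.084, 0.424, 1.631, -0.0, 1.089, -0.019], 'qvel': [0.001, -0.0, 0.001, -0.0, 0.001, -0.001], 'joint_torque': [0.0, -54.462, -27.367, 0.064, 0.023, -0.0], 'ee_pos': [281.558, 557.389, 221.908], 'orientation': [-0.728, -3.056, 0.002], 'ft_force': [0.694, 0.385, 0.995], 'moment': [0.025, -0.007, -0.042], 'grasp_force': 0.0, 'width': 87.804} 18.700000000000003
scene cam at [1290.   31.  836.]
wand 0.89 [391 207] [544. 348. 188.]
holder 0.95 [384 250] [558. 351.  52.]
rest 0.95 [438 222] [417. 556.  12.]
rest 0.75 [151 177] [ 148. -329.   21.]
rest 0.68 [279 258] [536.  76.  16.]
round_cap 0.42 [103 250] [ 570. -354.  111.]
square_cover 0.76 [209 264] [640. -93. 120.]
gear_a 0.8 [ 83 292] [ 674. -381.   82.]
gear_a 0.71 [190 308] [ 740. -130.   92.]
oil_bottle 0.64 [358 307] [772. 230. 109.]
screw_jar 0.55 [328 214] [409. 225.  55.]
wood_block 0.86 [303 325] [769. 115.  48.]
paint_can 0.72 [242 215] [408. -21.  64.]
hammer 0.9 [365 194] [278. 366.  17.]
top cam at [ 207.   73. 1593.]
wand 0.47 [177 178] [520. 354. 213.]
holder 0.85 [190 192] [506. 339.  87.]
holder 0.59 [426 178] [ 550. -366.  106.]
rest 0.97 [129 222] [424. 538.  15.]
rest 0.6 [409 311] [ 160. -311.   71.]
rest 0.57 [275 191] [508.  84. 102.]
rest 0.57 [432 160] [ 605. -385.  107.]
round_cap 0.46 [425 176] [ 555. -361.  114.]
square_cover 0.79 [336 156] [616. -98. 107.]
square_cover 0.6 [425 177] [ 551. -360.  115.]
square_cover 0.32 [275 190] [511.  84. 106.]
gear_a 0.89 [349 139] [ 671. -139.  100.]
gear_a 0.7 [171 277] [255. 401.  14.]
gear_a 0.55 [430 157] [ 615. -380.  106.]
oil_bottle 0.85 [225 119] [723. 235. 123.]
oil_bottle 0.54 [173 277] [255. 394.  17.]
screw_jar 0.61 [227 232] [387. 226.  79.]
wood_block 0.59 [263 121] [743. 124.  50.]
wood_block 0.22 [425 178] [ 551. -364.  102.]
paint_can 0.98 [308 240] [365. -15.  82.]
paint_can 0.64 [191 191] [511. 338.  79.]
hammer 0.6 [172 278] [252. 400.   3.]
```

```bash
python3 - <<'E'
from h import *
a=np.load("scene.npz")["im"];b=np.load("top.npz")["im"]
save("s1.png",cv2.resize(a,(800,600),interpolation=cv2.INTER_CUBIC)); save("t1.png",cv2.resize(b,(800,600),interpolation=cv2.INTER_CUBIC))
E
```

```text
(no output)
```

View pics/s1.png

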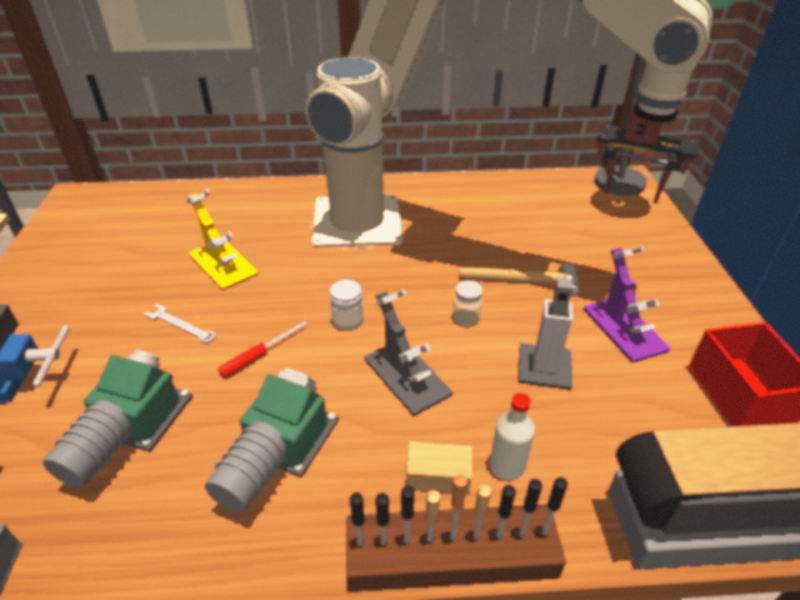

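View pics/t1.png

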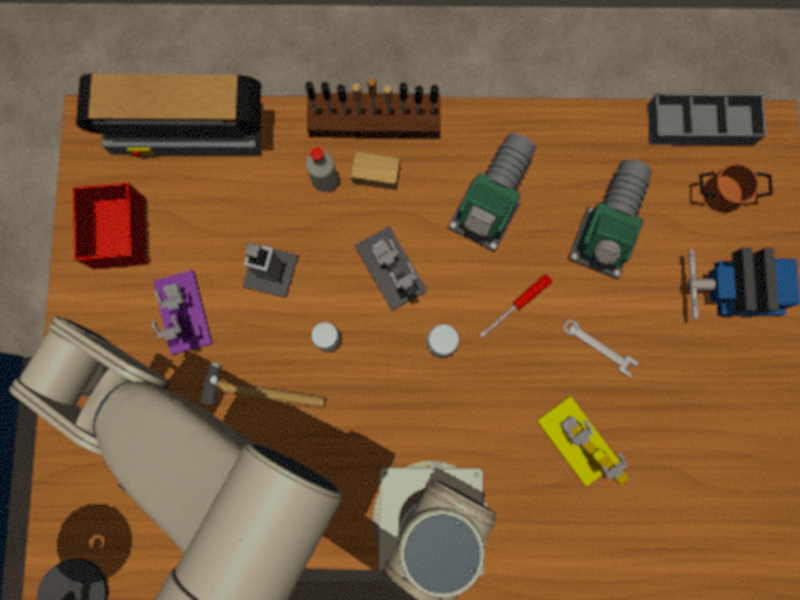

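```bash
cat > b.py <<'E'
from h import *
T=np.load("top.npz");S=np.load("scene.npz")
def rect(name,cx,cy,r,z0,z1,chroma=None):
    for n,A in(("top",T),("scene",S)):
        P=A["P"].reshape(-1,3);C=A["im"].reshape(-1,3).astype(int); ok=A["d"].ravel()>0
        m=ok&(np.hypot(P[:,0]-cx,P[:,1]-cy)<r)&(P[:,2]>z0)&(P[:,2]<z1)
        sat=C.max(1)-C.min(1)
        if chroma=="grey": m&=sat<45
        if chroma=="green": m&=(C[:,1]>C[:,0]+15)
        q=P[m][:,:2].astype(np.float32)
        if len(q)<10: print(name,n,"few");continue
        (c,s,a)=cv2.minAreaRect(q); print(name,n,len(q),"c",np.round(c),"size",np.round(s),"ang",round(a,1),"mean",np.round(P[m].mean(0)))
rect("restbase",505,85,130,4,25,"grey")
for z in(60,90,120,150,180,210): rect("rest z%d"%z,505,85,130,z-15,z+15,"grey")
rect("hold base",525,345,85,4,22,"grey")
rect("hold rim",525,345,60,140,156,"grey")
rect("butt",525,345,60,190,225)
for nm,x,y in(("A",605,-380),("B",665,-125)):
    rect(nm+"base",x,y,110,3,25,"grey"); rect(nm+" green",x,y,130,105,135,"green"); rect(nm+" all",x,y,200,20,200)
    rect(nm+" cap",x-50,y+15,45,60,140,"grey")
E
python3 b.py
```

```text
restbase top 939 c [539.  91.] size [171.  89.] ang 30.3 mean [537.  96.  11.]
restbase scene 1145 c [546.  90.] size [167.  87.] ang 30.1 mean [565.  91.  12.]
rest z60 top 99 c [534.  92.] size [117.  42.] ang 19.1 mean [557. 101.  61.]
rest z60 scene 201 c [550.  84.] size [108.  34.] ang 41.8 mean [550.  90.  58.]
rest z90 top 144 c [528.  84.] size [100.  47.] ang 29.6 mean [539.  91.  88.]
rest z90 scene 235 c [537.  81.] size [93. 44.] ang 33.2 mean [537.  81.  89.]
rest z120 top 38 c [518.  83.] size [108.  25.] ang 37.6 mean [503.  72. 111.]
rest z120 scene 116 c [504.  66.] size [48. 18.] ang 26.9 mean [499.  63. 118.]
rest z150 top 142 c [481.  54.] size [46. 47.] ang 45.6 mean [478.  56. 151.]
rest z150 scene 54 c [487.  54.] size [34. 43.] ang 35.4 mean [486.  57. 150.]
rest z180 top 22 c [501.  68.] size [16. 46.] ang 23.0 mean [501.  65. 171.]
rest z180 scene 21 c [504.  65.] size [17. 44.] ang 34.5 mean [511.  58. 170.]
rest z210 top few
rest z210 scene few
hold base top 493 c [531. 355.] size [100. 100.] ang 74.6 mean [518. 347.  11.]
hold base scene 663 c [538. 355.
[... 952 characters left out ...]
72.] size [59. 33.] ang 73.9 mean [ 576. -362.  113.]
Bbase top 337 c [ 661. -117.] size [118. 129.] ang 62.7 mean [ 627. -101.   11.]
Bbase scene 377 c [692. -78.] size [ 42. 128.] ang 54.0 mean [703. -82.  13.]
B green top 312 c [ 657. -116.] size [84. 53.] ang 61.7 mean [ 654. -115.  115.]
B green scene 534 c [ 667. -115.] size [82. 41.] ang 67.8 mean [ 665. -112.  114.]
B all top 2194 c [ 652. -146.] size [341. 193.] ang 7.0 mean [ 693. -139.   93.]
B all scene 4593 c [ 650. -147.] size [356. 195.] ang 6.8 mean [ 725. -138.   85.]
B cap top 544 c [ 628. -112.] size [83. 65.] ang 65.7 mean [ 625. -110.  104.]
B cap scene 196 c [ 638. -109.] size [73. 34.] ang 81.1 mean [ 638. -100.  115.]
```

```bash
python3 -m creep '[0.02,-0.01,0.06,-0.12,0.05,-0.03,0.11,-0.24,0.08,-0.06,0.11,-0.36,0.11,-0.09,0.11,-0.48,0.14,-0.11,0.11,-0.6,0.17,-0.135,0.11,-0.72,0.2,-0.16,0.11,-0.84,0.22,-0.18,0.11,-0.96,0.24,-0.195,0.11,-1.08,0.251,-0.202,0.11,-1.2]' 1; python3 -m creep '[0,0,0,-0.12,0,0,0,-0.165,0,0,0,-0.165]' 
cat > c.py <<'E'
from h import *
im,d,K,R,t=shot("wrist");P=cloud(d,K,R,t);o=get_obs()
print(np.round(o["ee_pos"],1),"cam",np.round(-R.T@t))
p=P.reshape(-1,3);ok=d.ravel()>0
for nm,z0,z1,r in(("butt",204,222,35),("rim",142,156,60),("base",4,20,90)):
    m=ok&(np.hypot(p[:,0]-533,p[:,1]-355)<r)&(p[:,2]>z0)&(p[:,2]<z1)
    if m.sum()>10:
        c,s,a=cv2.minAreaRect(p[m][:,:2].astype(np.float32)); print(nm,m.sum(),np.round(c,1),np.round(s,1),round(a,1),np.round(p[m].mean(0),1))
save("w1.png",im)
E
python3 c.py
```

```text
t: 2.03
ee_pos: [535.6, 352.8, 332.7]
orientation: [2.335, 2.1, 0.0]
ft_force: [0.2, 0.7, -0.7]
width: 88.2
grasp_force: 0.0
t: 2.28
ee_pos: [533.2, 355.4, 332.5]
orientation: [-2.495, -1.909, 0.0]
ft_force: [-0.8, -0.0, 0.1]
width: 87.6
grasp_force: 0.0
[532.9 355.6 332.6] cam [554. 426. 495.]
butt 878 [534.6 355.4] [25.5 25.5] 74.8 [535.  356.3 212. ]
rim 726 [534.3 355. ] [46.2 45.5] 75.4 [536.4 362.1 149.1]
base 2731 [534.4 354.7] [100.   99.9] 76.2 [538.7 367.6  12.5]
```

View pics/w1.png

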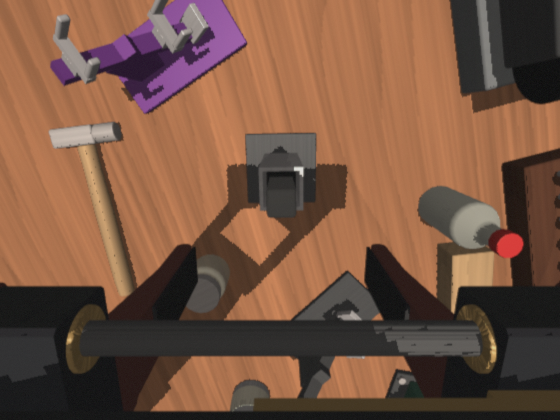

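```bash
python3 -m creep '[0.0015,0,-0.03,0,0.0015,0,-0.07,0,0.0015,0,-0.11,0,0.0015,0,-0.145,0,0.0015,0,-0.16,0,0.0015,0,-0.16,0]' 1; python3 -m creep '[0,0,0,0,0,0,0,0,0,0,0,0,0,0,0,0,0,0,0,0,0,0,0,0,0,0,0,0,0,0,0,0]' 0
```

```text
t: 2.83
ee_pos: [531.5, 354.6, 168.1]
orientation: [-2.49, -1.915, 0.013]
ft_force: [-0.9, -0.5, -0.4]
width: 87.9
grasp_force: 0.0
t: 3.5
ee_pos: [534.4, 355.9, 173.0]
orientation: [2.493, 1.912, 0.001]
ft_force: [-0.2, -0.3, 0.1]
width: 38.4
grasp_force: 0.0
```

```bash
python3 -m creep '[0,0,0,0,0,0,0,0,0,0,0,0,0,0,0,0,0,0,0,0]' 0;  python3 -m creep '[0,0,0.01,0,0,0,0.03,0,0,0,0.055,0,0,0,0.08,0,0,0,0.105,0,0,0,0.13,0,0,0,0.15,0,0,0,0.165,0,0,0,0.175,0,0,0,0.175,0]'
```

```text
t: 3.92
ee_pos: [534.3, 355.8, 172.6]
orientation: [2.493, 1.912, -0.0]
ft_force: [-0.4, 0.2, 0.7]
width: 26.0
grasp_force: 29.9
t: 4.75
ee_pos: [535.0, 356.3, 350.5]
orientation: [2.492, 1.912, 0.006]
ft_force: [-0.1, 1.2, -0.7]
width: 25.8
grasp_force: 29.9
```

```bash
python3 -m creep '[0.002,-0.01,0.02,-0.05,0.006,-0.035,0.04,-0.15,0.01,-0.065,0.04,-0.25,0.015,-0.095,0.04,-0.35,0.02,-0.125,0.04,-0.45,0.025,-0.155,0.04,-0.55,0.03,-0.185,0.04,-0.65,0.035,-0.215,0.04,-0.73,0.039,-0.24,0.04,-0.782,0.039,-0.247,0.04,-0.782]'; python3 -m creep '[0,0,0,0,0,0,0,0,0,0,0,0]'
cat > d.py <<'E'
from h import *
im,d,K,R,t=shot("wrist");P=cloud(d,K,R,t);o=get_obs()
Rm=Ro.from_rotvec(o["orientation"]).as_matrix(); print(np.round(o["ee_pos"],1),"cam",np.round(-R.T@t),"yaw y",np.degrees(np.arctan2(Rm[1,1],Rm[0,1])))
p=P.reshape(-1,3);C=im.reshape(-1,3).astype(int);ok=(d.ravel()>0)&(C.max(1)-C.min(1)<45)
m=ok&(np.hypot(p[:,0]-542,p[:,1]-90)<110)&(p[:,2]>5)&(p[:,2]<20)
c,s,a=cv2.minAreaRect(p[m][:,:2].astype(np.float32)); print("base",m.sum(),np.round(c,1),np.round(s,1),round(a,1))
save("w2.png",im)
E
python3 d.py
```

```text
t: 5.58
ee_pos: [573.2, 105.5, 386.3]
orientation: [3.034, 0.81, -0.004]
ft_force: [-0.1, 0.5, -1.8]
width: 25.8
grasp_force: 30.0
t: 5.83
ee_pos: [573.0, 109.9, 387.2]
orientation: [-3.032, -0.82, 0.001]
ft_force: [0.6, -0.6, -1.4]
width: 25.8
grasp_force: 30.0
[573.  110.1 387.3] cam [639. 147. 549.] yaw y -59.70653837342061
base 2684 [543.1  88.8] [167.5  89.7] 30.2
```

View pics/w2.png

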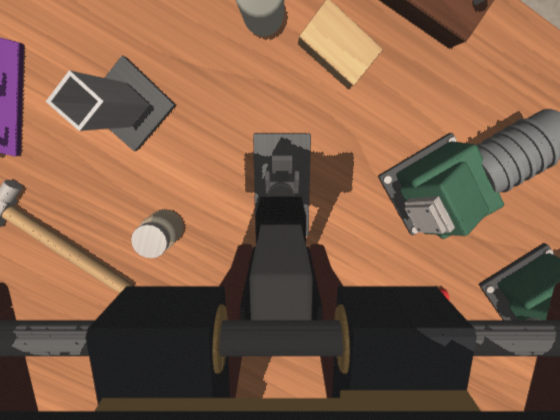

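```bash
python3 -m creep '[0.0005,-0.0027,-0.015,0,0.0005,-0.0027,-0.04,0,0.0005,-0.0027,-0.07,0,0.0005,-0.0027,-0.1,0,0.0005,-0.0027,-0.122,0,0.0005,-0.0027,-0.132,0,0.0005,-0.0027,-0.137,0,0.0005,-0.0027,-0.137,0,0.0005,-0.0027,-0.137,0]'; python3 -m creep '[0,0,-0.003,0,0,0,-0.006,0,0,0,-0.009,0,0,0,-0.012,0,0,0,-0.014,0,0,0,-0.014,0]';python3 -m creep '[0,0,-0.003,0,0,0,-0.006,0,0,0,-0.009,0,0,0,-0.01,0,0,0,-0.01,0]'
```

```text
t: 6.63
ee_pos: [574.6, 106.7, 251.8]
orientation: [3.033, 0.819, 0.003]
ft_force: [0.2, -0.0, -2.6]
width: 25.9
grasp_force: 30.0
t: 7.13
ee_pos: [573.5, 106.0, 236.1]
orientation: [-3.033, -0.818, 0.001]
ft_force: [0.3, 0.5, -1.1]
width: 26.0
grasp_force: 30.0
t: 7.55
ee_pos: [573.5, 106.1, 226.2]
orientation: [-3.033, -0.818, 0.001]
ft_force: [0.4, -0.2, -1.4]
width: 25.9
grasp_force: 30.0
```

```bash
python3 - <<'E'
import numpy as np
for k in range(1,19):
    th=np.radians(2.5*k); s=172-20.6*k/18
    h=40.3-s*np.sin(th)+12.5*np.cos(th); v=72.7+s*np.cos(th)+12.5*np.sin(th)
    dh=(h-55.4)/1000; dv=(v-244.9)/1000
    print(k,*[round(x,4) for x in(.864*dh,.503*dh,dv)])
E
```

```text
1 -0.0087 -0.0051 -0.001
2 -0.0151 -0.0088 -0.002
3 -0.0213 -0.0124 -0.0034
4 -0.0275 -0.016 -0.0052
5 -0.0336 -0.0196 -0.0072
6 -0.0395 -0.023 -0.0095
7 -0.0454 -0.0264 -0.012
8 -0.051 -0.0297 -0.0149
9 -0.0565 -0.0329 -0.018
10 -0.0619 -0.036 -0.0214
11 -0.0671 -0.039 -0.025
12 -0.0721 -0.042 -0.0289
13 -0.0769 -0.0448 -0.033
14 -0.0815 -0.0474 -0.0373
15 -0.0859 -0.05 -0.0418
16 -0.0901 -0.0525 -0.0464
17 -0.0941 -0.0548 -0.0513
18 -0.0979 -0.057 -0.0563
```

```bash
python3 -m creep '[-0.0087,-0.0051,-0.001,0,-0.0151,-0.0088,-0.002,0,-0.0213,-0.0124,-0.0034,0,-0.0275,-0.016,-0.0052,0,-0.0336,-0.0196,-0.0072,0,-0.0395,-0.023,-0.0095,0,-0.0454,-0.0264,-0.012,0,-0.051,-0.0297,-0.0149,0,-0.051,-0.0297,-0.0149,0,-0.051,-0.0297,-0.0149,0]'
cat > e.py <<'E'
from h import *
import sys
im,d,K,R,t=shot("wrist"); im2,*_=shot("scene")
v=np.hstack([im[:,80:480],cv2.resize(im2[170:310,215:348],(400,420),interpolation=cv2.INTER_CUBIC)]); save(sys.argv[1],v)
E
python3 e.py l1.png
```

```text
t: 8.38
ee_pos: [521.6, 76.0, 211.2]
orientation: [-3.033, -0.818, 0.004]
ft_force: [0.8, 0.4, -1.7]
width: 25.8
grasp_force: 30.0
```

View pics/l1.png

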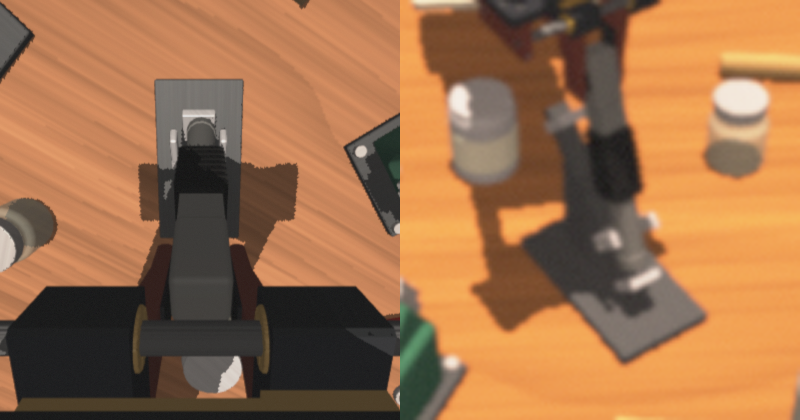

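```bash
python3 -m creep '[-0.0055,-0.0032,-0.0031,0,-0.0109,-0.0063,-0.0065,0,-0.0161,-0.0093,-0.0101,0,-0.0211,-0.0123,-0.014,0,-0.0259,-0.0151,-0.0181,0,-0.0305,-0.0177,-0.0224,0,-0.0349,-0.0203,-0.0269,0,-0.0391,-0.0228,-0.0315,0,-0.0431,-0.0251,-0.0364,0,-0.0465,-0.027,-0.041,0]'; python3 -m creep '[-0.0005,-0.0003,-0.001,0,-0.0005,-0.0003,-0.001,0,-0.0005,-0.0003,-0.001,0]'
cat > f.py <<'E'
from h import *
# wand axis from wrist or scene depth: points in the plane band of the rest/wand
import sys
o=get_obs();print(np.round(o["ee_pos"],1),round(o["grasp_force"],1))
ex=np.array([.864,.503]);ey=np.array([-.503,.864]);O=np.array([525.1,79.1])
for n in sys.argv[1:]:
    im,d,K,R,t=shot(n);p=cloud(d,K,R,t).reshape(-1,3);ok=d.ravel()>0
    h=(p[:,:2]-O)@ex;l=(p[:,:2]-O)@ey;v=p[:,2]-130
    x=(h+v)*.7071;z=(v-h)*.7071
    m=ok&(abs(l)<12)&(x>-5)&(x<45)&(abs(z)<110)
    for a in range(-110,130,20):
        q=m&(z>=a)&(z<a+20)
        if q.sum()>8: print(n,a+10,q.sum(),"x med",np.round(np.median(x[q]),1),"p90",np.round(np.percentile(x[q],90),1),"lat",np.round(np.median(l[q]),1))
E
python3 f.py wrist scene
```

```text
t: 9.32
ee_pos: [475.0, 48.8, 170.4]
orientation: [3.033, 0.818, -0.003]
ft_force: [-3.8, -3.0, 11.1]
width: 25.6
grasp_force: 30.0
t: 9.57
ee_pos: [473.9, 48.4, 169.3]
orientation: [3.033, 0.818, -0.006]
ft_force: [-3.7, -2.7, 6.0]
width: 26.1
grasp_force: 30.0
[473.9  48.4 169.3] 30.0
wrist -100 319 x med 9.1 p90 10.8 lat -0.5
wrist -80 515 x med 9.7 p90 11.3 lat -1.3
wrist -60 580 x med 11.4 p90 12.9 lat -1.9
wrist -40 440 x med 13.7 p90 18.4 lat -1.9
wrist -20 941 x med 19.6 p90 20.6 lat -0.2
wrist 0 1159 x med 21.2 p90 22.2 lat 0.1
wrist 20 1627 x med 22.6 p90 23.5 lat 0.5
wrist 40 1512 x med 21.3 p90 22.3 lat -1.0
wrist 60 1881 x med 24.0 p90 25.0 lat -0.7
wrist 80 2500 x med 25.7 p90 26.7 lat -0.7
wrist 100 2213 x med 24.9 p90 27.3 lat 0.7
scene -100 55 x med 7.2 p90 11.0 lat -2.5
scene -80 62 x med 8.8 p90 12.0 lat -4.9
scene -60 60 x med 10.8 p90 13.6 lat -4.3
scene -40 68 x med 13.2 p90 17.4 lat -3.1
scene -20 68 x med 19.0 p90 21.4 lat -0.2
scene 0 69 x med 20.8 p90 22.3 lat -0.6
scene 20 71 x med 21.6 p90 23.8 lat 0.1
scene 40 70 x med 20.7 p90 22.5 lat -0.5
scene 60 67 x med 23.4 p90 25.3 lat -0.6
scene 80 67 x med 24.9 p90 27.4 lat -1.0
scene 100 32 x med 24.5 p90 27.9 lat 2.2
```

```bash
python3 -m creep '[-0.0012,-0.0007,-0.001,0,-0.0024,-0.0014,-0.002,0,-0.0036,-0.0021,-0.0033,0,-0.0048,-0.0028,-0.0046,0,-0.006,-0.0035,-0.006,0,-0.0067,-0.0039,-0.007,0,-0.0067,-0.0039,-0.007,0]'; python3 f.py wrist
```

```text
t: 10.25
ee_pos: [467.6, 44.6, 162.4]
orientation: [3.033, 0.818, -0.004]
ft_force: [-3.1, -2.9, 6.7]
width: 26.0
grasp_force: 30.0
[467.6  44.6 162.4] 30.0
wrist -100 314 x med 11.2 p90 12.7 lat -0.1
wrist -80 621 x med 10.6 p90 12.0 lat -1.4
wrist -60 648 x med 11.1 p90 12.3 lat -1.5
wrist -40 505 x med 12.1 p90 15.7 lat -2.1
wrist -20 1039 x med 16.6 p90 17.3 lat 0.1
wrist 0 1300 x med 17.0 p90 17.8 lat 0.0
wrist 20 1740 x med 17.2 p90 18.0 lat 0.3
wrist 40 1646 x med 14.6 p90 15.3 lat -1.1
wrist 60 1982 x med 15.9 p90 16.7 lat -0.8
wrist 80 2569 x med 16.4 p90 17.2 lat -0.8
wrist 100 2217 x med 15.7 p90 17.3 lat 0.6
```

```bash
python3 -m creep '[-0.0008,-0.0005,-0.001,0,-0.0015,-0.0009,-0.0019,0,-0.0015,-0.0009,-0.0019,0]'; python3 -m creep '[0,0,0,0,0,0,0,0,0,0,0,0,0,0,0,0,0,0,0,0,0,0,0,0,0,0,0,0]' 1;  python3 f.py wrist
```

```text
t: 10.55
ee_pos: [466.1, 43.7, 160.5]
orientation: [3.033, 0.818, -0.005]
ft_force: [-2.8, -3.4, 7.8]
width: 25.7
grasp_force: 30.0
t: 11.13
ee_pos: [467.5, 44.4, 160.8]
orientation: [-3.033, -0.818, 0.0]
ft_force: [-0.8, -0.2, -0.7]
width: 68.5
grasp_force: 0.0
[467.5  44.4 160.8] 0.0
wrist -100 320 x med 11.8 p90 13.3 lat -1.0
wrist -80 641 x med 11.1 p90 12.4 lat -1.6
wrist -60 677 x med 11.1 p90 12.4 lat -1.7
wrist -40 536 x med 11.7 p90 14.9 lat -2.3
wrist -20 1056 x med 15.8 p90 16.5 lat -0.1
wrist 0 1350 x med 15.8 p90 16.6 lat 0.3
wrist 20 1718 x med 15.6 p90 16.5 lat 0.2
wrist 40 1709 x med 12.7 p90 13.4 lat -0.8
wrist 60 1999 x med 13.5 p90 14.3 lat -0.9
wrist 80 2556 x med 13.6 p90 14.4 lat -0.9
wrist 100 1834 x med 13.0 p90 14.2 lat -1.0
```

```bash
python3 -m creep '[0,0,0.01,0,0,0,0.03,0,0,0,0.06,0,0,0,0.09,0,0.01,0.006,0.1,0,0.025,0.015,0.1,0,0.04,0.024,0.1,0,0.053,0.031,0.1,0,0.058,0.0343,0.1,0,0.058,0.0343,0.1,0]' 1
python3 -m creep '[0,0,0,0,0,0,0,0]'
cat > g.py <<'E'
from h import *
o=get_obs();print(np.round(o["ee_pos"],1))
ex=np.array([.864,.503]);ey=np.array([-.503,.864]);O=np.array([525.1,79.1])
print("tool h,lat",(np.array(o["ee_pos"])[:2]-O)@ex,(np.array(o["ee_pos"])[:2]-O)@ey)
for n in("wrist","scene"):
    im,d,K,R,t=shot(n);p=cloud(d,K,R,t).reshape(-1,3);ok=d.ravel()>0
    h=(p[:,:2]-O)@ex;l=(p[:,:2]-O)@ey;v=p[:,2]-130
    x=(h+v)*.7071;z=(v-h)*.7071
    m=ok&(abs(l)<8)&(x>-5)&(x<30)
    g=im.reshape(-1,3).mean(1)
    print(n,[(a,round(float(np.median(x[q])),1),int(np.median(g[q]))) for a in list(range(-112,-92,2))+list(range(-48,-24,3))+list(range(24,44,3))+list(range(92,112,2)) if (q:=m&(z>=a)&(z<a+3)).sum()>3])
    w=ok&(abs(z)<28)&(x>8)&(x<22)&(abs(l)<25); print("lat sleeve",np.percentile(l[w],[3,50,97]))
E
python3 g.py
```

```text
t: 12.02
ee_pos: [526.3, 79.1, 261.3]
orientation: [3.033, 0.819, 0.001]
ft_force: [0.9, 0.3, 0.3]
width: 87.9
grasp_force: 0.0
t: 12.18
ee_pos: [524.7, 78.3, 260.8]
orientation: [-3.033, -0.818, 0.001]
ft_force: [-1.1, -0.6, 0.1]
width: 87.9
grasp_force: 0.0
[524.7  78.3 260.8]
tool h,lat -0.7196991315582963 -0.46980356953594204
wrist [(-102, 12.0, 108), (-100, 12.5, 107), (-98, 12.4, 106), (-96, 12.5, 109), (-94, 12.6, 109), (-48, 11.4, 60), (-45, 11.6, 60), (-42, 11.2, 60), (-39, 11.6, 59), (-36, 11.8, 49), (-33, 15.0, 25), (-30, 15.4, 23), (-27, 16.1, 24), (24, 15.7, 23), (27, 15.0, 24), (30, 12.8, 59), (33, 12.6, 61), (36, 12.6, 61), (39, 12.6, 61), (42, 12.4, 61), (92, 13.6, 113), (94, 13.4, 118), (96, 10.6, 105), (98, 5.5, 103)]
lat sleeve [-17.08506806  -2.38870651  12.04322487]
scene [(-110, -4.1, 120), (-108, -3.0, 123), (-106, -4.1, 128), (-102, 11.0, 146), (-100, 12.2, 151), (-98, 12.5, 152), (-96, 12.7, 152), (-94, 11.2, 154), (-48, 11.3, 102), (-45, 9.9, 107), (-42, 10.9, 96), (-39, 11.6, 85), (-36, 10.4, 71), (-33, 15.1, 55), (-30, 14.7, 37), (-27, 15.4, 34), (24, 14.6, 39), (27, 13.9, 58), (30, 11.0, 76), (33, 11.6, 86), (36, 11.3, 88), (39, 11.3, 87), (42, 11.0, 87), (92, 12.9, 156), (94, 13.4, 161), (96, 10.8, 162)]
lat sleeve [-16.77686461  -2.99443673  12.47520324]
```

```bash
python3 -m creep '[0.0032,-0.0005,-0.02,0,0.0032,-0.0005,-0.05,0,0.0032,-0.0005,-0.08,0,0.0032,-0.0005,-0.11,0,0.0032,-0.0005,-0.13,0,0.0032,-0.0005,-0.14,0,0.0032,-0.0005,-0.147,0,0.0032,-0.0005,-0.147,0]' 1; python3 -m creep '[0,0,0,0,0,0,0,0,0,0,0,0,0,0,0,0,0,0,0,0,0,0,0,0,0,0,0,0,0,0,0,0,0,0,0,0,0,0,0,0]' 0; python3 -m creep '[0,0,0,0,0,0,0,0]' 0
```

```text
t: 12.95
ee_pos: [528.3, 78.0, 113.2]
orientation: [-3.033, -0.818, 0.002]
ft_force: [-0.3, 0.2, -0.1]
width: 87.3
grasp_force: 0.0
t: 13.78
ee_pos: [528.7, 78.2, 113.9]
orientation: [-3.033, -0.818, 0.0]
ft_force: [-0.8, 0.9, 0.9]
width: 29.7
grasp_force: 30.0
t: 13.95
ee_pos: [528.7, 78.2, 113.9]
orientation: [-3.033, -0.818, 0.0]
ft_force: [-0.5, 0.2, 1.6]
width: 30.1
grasp_force: 30.0
```

```bash
python3 -m creep '[0.005,0.003,0.006,0,0.013,0.0075,0.015,0,0.022,0.013,0.0255,0,0.03,0.017,0.035,0,0.0366,0.0213,0.0424,0,0.037,0.019,0.06,0,0.034,0.005,0.075,0,0.026,-0.02,0.08,0,0.015,-0.047,0.08,0,0.004,-0.073,0.08,0]'; python3 -m creep '[-0.01,-0.025,0,0,-0.022,-0.048,0,0,-0.033,-0.067,0,0,-0.04,-0.077,0,0,-0.0427,-0.0802,0,0,-0.0427,-0.0802,0,0,-0.0427,-0.0802,0,0]'
cat > k.py <<'E'
from h import *
import sys
# fit wand axis tilt in the tool's vertical plane from wrist depth
o=get_obs(); Rm=Ro.from_rotvec(o["orientation"]).as_matrix(); T=np.array(o["ee_pos"])
im,d,K,R,t=shot("wrist"); c=-R.T@t; ex=(c-T)[:2]; y=Rm[:2,1]; ex=ex-y*(ex@y); ex/=np.linalg.norm(ex); ey=np.array([-ex[1],ex[0]])
p=cloud(d,K,R,t).reshape(-1,3);ok=d.ravel()>0
g=T+[0,0,18.7]; h=(p[:,:2]-g[:2])@ex; l=(p[:,:2]-g[:2])@ey; v=p[:,2]-g[2]
m=ok&(abs(l)<6)&(np.hypot(h,v)<118)&(h>12)
# upper profile: nose round 24 (offset 12) beyond 40mm
th=np.radians(45)
for _ in range(30):
    z=h*np.cos(th)-v*np.sin(th); x=h*np.sin(th)+v*np.cos(th)   # z toward lens
    q=m&(z>42)&(z<85)&(x>0)&(x<30); a,b=np.polyfit(z[q],x[q],1); th-=np.arctan(a)
q2=m&(x>-14)&(x<20); lens=np.percentile(z[q2],98)
# sleeve edge step: sleeve top is at 15, nose at 12
qs=m&(z<25)&(x>0)&(x<30); print("ex yaw",np.degrees(np.arctan2(ex[1],ex[0])),"nose-down deg",np.degrees(th),"axis offset x",b-12,"n",q.sum(),"lens at z",lens,"sleeve top",np.median(x[qs])-15 if qs.sum() else None,"lat",np.median(l[m&(z>42)&(x>-5)&(x<20)]))
for i in (0,):
    zz=np.arange(14,112,4); print([(int(a),round(float(np.median(x[s])),1)) for a in zz if (s:=m&(z>=a)&(z<a+4)&(x>-5)&(x<30)).sum()>3])
print("tcp",np.round(T,1),"F",np.round(o["ft_force"],1))
if len(sys.argv)>1: save(sys.argv[1],im)
E
python3 k.py
```

```text
t: 14.78
ee_pos: [532.9, 4.5, 194.6]
orientation: [3.032, 0.82, 0.002]
ft_force: [0.5, -0.8, -1.7]
width: 29.9
grasp_force: 30.0
t: 15.37
ee_pos: [490.6, -74.6, 194.0]
orientation: [-3.033, -0.818, -0.001]
ft_force: [0.3, 0.2, -1.6]
width: 29.6
grasp_force: 30.0
ex yaw 30.176207680857352 nose-down deg 45.035461334666294 axis offset x -3.8493516733548763 n 1405 lens at z 97.92199983090475 sleeve top -2.8612105195544544 lat -0.051063683078944766
[(14, 12.2), (18, 12.1), (22, 12.3), (26, 12.1), (30, 11.7), (34, 8.3), (38, 8.2), (42, 8.3), (46, 8.3), (50, 8.2), (54, 8.2), (58, 8.2), (62, 8.3), (66, 8.3), (70, 8.4), (74, 8.3), (78, 8.1), (82, 8.3), (86, 8.4), (90, 9.4), (94, 9.4), (98, 9.1)]
tcp [490.6 -74.6 194. ] F [ 0.3  0.2 -1.6]
```

```bash
python3 -m creep '[0,0,-0.015,0,0,0,-0.04,0,0,0,-0.07,0,0,0,-0.095,0,0,0,-0.113,0,0,0,-0.12,0,0,0,-0.124,0,0,0,-0.124,0]'; python3 -m creep '[0,0,-0.003,0,0,0,-0.006,0,-0.002,-0.0012,-0.0085,0,-0.0044,-0.0025,-0.011,0,-0.0068,-0.0039,-0.0136,0,-0.0092,-0.0053,-0.0162,0,-0.0116,-0.0067,-0.0188,0,-0.0142,-0.0083,-0.0214,0,-0.0168,-0.0098,-0.024,0,-0.0168,-0.0098,-0.024,0]'; python3 k.py
```

```text
t: 16.08
ee_pos: [490.4, -74.5, 69.6]
orientation: [-3.033, -0.819, 0.001]
ft_force: [-0.5, 0.2, -2.1]
width: 29.7
grasp_force: 30.0
t: 16.92
ee_pos: [473.3, -85.3, 46.0]
orientation: [3.033, 0.817, 0.001]
ft_force: [0.2, -0.8, 2.3]
width: 29.9
grasp_force: 30.0
ex yaw 30.148509018447562 nose-down deg 31.750125225075834 axis offset x -1.1940514737972912 n 1925 lens at z 115.89450484457605 sleeve top -0.1494013244510075 lat -0.16736053448244917
[(14, 14.7), (18, 15.1), (22, 14.8), (26, 15.1), (30, 14.5), (34, 11.2), (38, 10.8), (42, 10.8), (46, 11.0), (50, 10.9), (54, 10.9), (58, 10.8), (62, 11.0), (66, 11.0), (70, 10.8), (74, 10.8), (78, 11.0), (82, 10.9), (86, 10.9), (90, 11.7), (94, 12.0), (98, 11.9), (102, 10.9)]
tcp [473.3 -85.3  46. ] F [ 0.2 -0.8  2.3]
```

```bash
python3 -m creep '[0,0,0.015,0,0,0,0.045,0,-0.003,-0.005,0.08,-0.03,-0.01,-0.02,0.115,-0.1,-0.018,-0.045,0.145,-0.2,-0.027,-0.072,0.17,-0.3,-0.036,-0.1,0.184,-0.4,-0.045,-0.128,0.184,-0.5,-0.053,-0.155,0.184,-0.6,-0.061,-0.18,0.184,-0.7]'; python3 -m creep '[-0.007,-0.018,0,-0.09,-0.011,-0.03,0,-0.16,-0.012,-0.034,0,-0.2,-0.012,-0.034,0,-0.211,-0.012,-0.034,0,-0.211,-0.012,-0.034,0,-0.211]'
cat > m.py <<'E'
from h import *
im,d,K,R,t=shot("wrist");P=cloud(d,K,R,t);o=get_obs()
np.savez("wc.npz",im=im,d=d,P=P,K=K,R=R,t=t)
u=proj([558,-363,104],K,R,t);print("pred px",u)
for n in("round_cap","square_cover"):
  for b in boxes_of("wrist",n)[:3]:
    c=np.round(b["centre"]).astype(int);print(n,round(b["score"],2),c,np.round(P[c[1],c[0]],1))
save("cap.png",im)
E
python3 m.py; python3 k.py
```

```text
t: 17.8
ee_pos: [411.3, -266.1, 230.0]
orientation: [3.129, -0.28, -0.001]
ft_force: [0.2, -0.4, -1.9]
width: 29.8
grasp_force: 30.0
t: 18.3
ee_pos: [400.1, -298.2, 229.5]
orientation: [-3.084, 0.597, 0.002]
ft_force: [-0.2, 0.6, -1.4]
width: 29.8
grasp_force: 30.0
pred px [281.30705959 -16.80474648]
round_cap 0.85 [286   7] [ 545.2 -361.9   91.4]
ex yaw -21.922877838199817 nose-down deg 31.8700448628653 axis offset x -0.6522931071786786 n 1937 lens at z 100.33368619077436 sleeve top 0.2985221134454079 lat -0.14982020571304858
[(14, 15.0), (18, 15.5), (22, 15.1), (26, 15.6), (30, 15.0), (34, 12.3), (38, 11.4), (42, 11.4), (46, 11.4), (50, 11.3), (54, 11.4), (58, 11.4), (62, 11.4), (66, 11.5), (70, 11.3), (74, 11.4), (78, 11.5), (82, 11.4), (86, 11.4), (90, 12.1), (94, 12.5), (98, 12.5), (102, 12.4)]
tcp [ 400.4 -298.3  229.8] F [-0.1 -0.  -2.2]
```

View pics/cap.png

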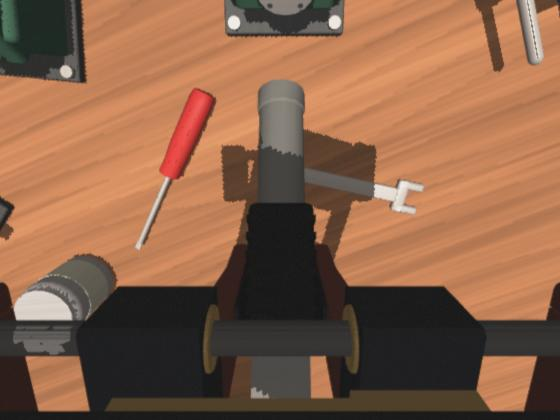

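```bash
python3 -m creep '[0.005,-0.002,0.025,0,0.015,-0.006,0.055,0,0.027,-0.011,0.08,0,0.037,-0.015,0.095,0,0.037,-0.015,0.1,0,0.037,-0.015,0.1,0,0.037,-0.015,0.1,0]'
cat >> m.py <<'E'
p=P.reshape(-1,3);C=im.reshape(-1,3).astype(int);ok=d.ravel()>0
c0=np.array([555,-362,103.]);ex=np.array([.927,-.375,0]);z0=-ex*.866+[0,0,.5];yv=np.array([.375,.927,0]);xv=np.cross(yv,z0)
for it in range(4):
    r=p-c0; m=ok&(abs(r@z0)<4)&(np.hypot(r@yv,r@xv)<26)&(C.max(1)-C.min(1)<30)
    q=p[m]; U=np.linalg.svd(q-q.mean(0),full_matrices=False)[2][2]; U*=np.sign(U@z0)
    c,s,a=cv2.minAreaRect(np.c_[(q-c0)@xv,(q-c0)@yv].astype(np.float32)); (cc,rad)=cv2.minEnclosingCircle(np.c_[(q-c0)@xv,(q-c0)@yv].astype(np.float32))
    print(m.sum(),"size",np.round(s,1),"circ",np.round(cc,1),round(rad,1),"normal",np.round(U,3),"elev",np.degrees(np.arcsin(U[2])),"yaw",np.degrees(np.arctan2(U[1],U[0])))
    c0=c0+xv*c[0]+yv*c[1]+z0*np.median((q-c0)@z0); print(np.round(c0,1))
E
python3 m.py; python3 k.py|tail -1
```

```text
t: 19.08
ee_pos: [436.4, -313.1, 328.8]
orientation: [-3.083, 0.599, 0.003]
ft_force: [-0.5, 1.3, -2.5]
width: 29.8
grasp_force: 30.0
pred px [280.742559    60.87778465]
round_cap 0.96 [284  56] [ 559.4 -367.1  116.1]
square_cover 0.87 [36 96] [ 620.1 -113.2  119.7]
1021 size [42.8 42.9] circ [-1.  -2.4] 22.4 normal [-0.781  0.314  0.54 ] elev 32.717421424743925 yaw 158.1189530722308
[ 552.7 -363.5  102.8]
980 size [42.8 42.9] circ [-0.2 -0.1] 22.3 normal [-0.789  0.316  0.528] elev 31.83705992341232 yaw 158.1946312853766
[ 552.7 -363.5  102.9]
979 size [42.8 42.9] circ [-0.2 -0.1] 22.3 normal [-0.789  0.316  0.527] elev 31.822798695834095 yaw 158.1599290869029
[ 552.7 -363.5  102.9]
979 size [42.8 42.9] circ [-0.2 -0.1] 22.3 normal [-0.789  0.316  0.527] elev 31.822798695834095 yaw 158.1599290869029
[ 552.7 -363.5  102.9]
tcp [ 436.2 -313.1  328.3] F [ 0.6  0.2 -2.2]
```

```bash
python3 -m creep '[-0.0033,-0.0023,-0.015,0,-0.0033,-0.0023,-0.04,0,-0.0033,-0.0023,-0.07,0,-0.0033,-0.0023,-0.1,0,-0.0033,-0.0023,-0.125,0,-0.0033,-0.0023,-0.145,0,-0.0033,-0.0023,-0.157,0,-0.0033,-0.0023,-0.163,0,-0.0033,-0.0023,-0.1656,0,-0.0033,-0.0023,-0.1656,0]'; python3 -m creep '[0,0,0,0,0,0,0,0,0,0,0,0]'
cat > n.py <<'E'
from h import *
o=get_obs();T=np.array(o["ee_pos"])
cap=np.array([552.7,-363.5,102.9]);zc=np.array([-.804,.323,.5])
im,d,K,R,t=shot("wrist");p=cloud(d,K,R,t).reshape(-1,3);ok=d.ravel()>0
ex=np.array([.928,-.373,0]);ey=np.array([.373,.928,0]);th=np.radians(31.8)
a=ex*np.cos(th)-np.array([0,0,np.sin(th)]);n=ex*np.sin(th)+np.array([0,0,np.cos(th)])
g=T+[0,0,18.7];r=p-g;z=r@a;x=r@n;l=r@ey
m=ok&(abs(l)<6)&(x>5)&(x<16)&(z>50)&(z<110)
print("tip z",z[m].max(),"nose x",np.median(x[m&(z<85)])-12)
lens=g+a*101+n*(np.median(x[m&(z<85)])-12)
r=cap-lens;print("T",T.round(1),"cap from lens: ahead",r@a,"up",r@n,"lat",r@ey)
c0=p[ok&(np.abs((p-cap)@zc)<4)&(np.linalg.norm(p-cap,axis=1)<18)];print(len(c0),"plane off",np.median((c0-cap)@zc) if len(c0) else None)
E
python3 n.py
```

```text
t: 20.12
ee_pos: [433.8, -316.0, 163.9]
orientation: [-3.083, 0.6, 0.001]
ft_force: [-0.3, -0.9, -1.3]
width: 29.9
grasp_force: 30.0
t: 20.37
ee_pos: [434.5, -316.5, 165.2]
orientation: [3.083, -0.6, 0.002]
ft_force: [-0.4, -0.6, -1.9]
width: 29.7
grasp_force: 30.0
tip z 103.14499715879872 nose x -0.5910844007574578
T [ 434.5 -316.5  165.2] cap from lens: ahead 49.82095504512414 up -1.2069972393793513 lat 0.49410168507055197
2208 plane off 0.0010849783414930148
```

```bash
Z='[0,0,0,0,0,0,0,0,0,0,0,0,0,0,0,0,0,0,0,0,0,0,0,0,0,0,0,0,0,0,0,0,0,0,0,0,0,0,0,0]'; python3 -m creep '[0,0,0,0,0,0,0,0,0,0,0,0,0,0,0,0,0,0,0,0,0,0,0,0,0,0,0,0,0,0,0,0,0,0,0,0,0,0,0,0]'; python3 -m creep '[0,0,0,0,0,0,0,0,0,0,0,0,0,0,0,0,0,0,0,0,0,0,0,0,0,0,0,0,0,0,0,0,0,0,0,0,0,0,0,0]'; python3 -m creep '[0,0,0,0,0,0,0,0,0,0,0,0,0,0,0,0,0,0,0,0,0,0,0,0,0,0,0,0,0,0,0,0,0,0,0,0,0,0,0,0]'; python3 n.py
```

```text
t: 21.25
ee_pos: [434.0, -316.2, 164.2]
orientation: [3.084, -0.6, -0.0]
ft_force: [-0.3, -0.2, -0.3]
width: 30.0
grasp_force: 30.0
t: 22.08
ee_pos: [434.0, -316.1, 164.3]
orientation: [-3.084, 0.6, 0.0]
ft_force: [0.0, -0.6, -1.7]
width: 29.9
grasp_force: 30.0
t: 22.92
ee_pos: [434.0, -316.2, 164.3]
orientation: [3.084, -0.6, 0.0]
ft_force: [0.4, -0.3, -1.7]
width: 29.4
grasp_force: 30.0
tip z 103.31925591528173 nose x -0.6606236028622661
T [ 434.  -316.2  164.3] cap from lens: ahead 49.822472218805274 up -0.06130635349299851 lat 0.3582177546489209
2254 plane off -0.011132979408835952
```

```bash
python3 -m creep '[-0.004,0.002,0.015,0,-0.008,0.005,0.045,0,-0.006,0.015,0.075,0.02,0,0.04,0.093,0.08,0.01,0.07,0.093,0.16,0.02,0.1,0.093,0.25,0.029,0.13,0.093,0.34,0.038,0.16,0.093,0.43,0.047,0.19,0.093,0.52,0.056,0.22,0.093,0.61]'; python3 -m creep '[0.01,0.03,0,0.08,0.02,0.06,0,0.15,0.031,0.09,0,0.21,0.042,0.12,0,0.26,0.052,0.15,0,0.28,0.06,0.172,0,0.295,0.067,0.186,0,0.299,0.0714,0.1934,0,0.299,0.0714,0.1934,0,0.299,0.0714,0.1934,0,0.299]'; python3 k.py
```

```text
t: 23.8
ee_pos: [490.1, -94.7, 257.4]
orientation: [3.121, 0.361, 0.0]
ft_force: [1.3, 0.9, -1.8]
width: 29.5
grasp_force: 30.0
t: 24.63
ee_pos: [561.2, 96.6, 257.0]
orientation: [3.034, 0.815, -0.001]
ft_force: [-0.4, -0.2, -2.0]
width: 30.0
grasp_force: 30.0
ex yaw 30.062299827116 nose-down deg 31.949865483822254 axis offset x -1.183596804447557 n 1922 lens at z 99.49263869255367 sleeve top -0.12135925560249916 lat -0.15444183996210814
[(14, 14.8), (18, 15.2), (22, 14.8), (26, 15.1), (30, 14.4), (34, 11.1), (38, 11.0), (42, 10.9), (46, 10.9), (50, 11.0), (54, 11.0), (58, 10.9), (62, 11.0), (66, 11.0), (70, 11.0), (74, 10.9), (78, 11.0), (82, 11.0), (86, 11.1), (90, 11.8), (94, 12.0), (98, 11.9), (102, 11.5)]
tcp [561.2  96.6 257. ] F [-0.4 -0.2 -2. ]
```

```bash
python3 -m creep '[0.0002,0.0006,-0.015,0,0.0002,0.0006,-0.04,0,0.0002,0.0006,-0.07,0,0.0002,0.0006,-0.088,0,0.0002,0.0006,-0.096,0,0.0002,0.0006,-0.0996,0,0.0002,0.0006,-0.0996,0]'; python3 -m creep '[-0.005,-0.003,-0.006,0,-0.011,-0.0064,-0.0127,0,-0.017,-0.0099,-0.0197,0,-0.0215,-0.0125,-0.0249,0,-0.025,-0.0145,-0.0289,0,-0.0275,-0.016,-0.0318,0,-0.0275,-0.016,-0.0318,0]'; python3 f.py wrist
```

```text
t: 25.27
ee_pos: [561.5, 97.1, 157.6]
orientation: [3.034, 0.813, -0.001]
ft_force: [0.1, -0.4, -1.0]
width: 29.9
grasp_force: 30.0
t: 25.85
ee_pos: [533.1, 81.5, 125.2]
orientation: [-3.034, -0.815, 0.002]
ft_force: [0.2, 0.8, -1.8]
width: 30.2
grasp_force: 30.0
[533.1  81.5 125.2] 30.0
wrist -100 38 x med 42.2 p90 44.4 lat 8.3
wrist -80 586 x med 43.4 p90 44.8 lat 2.4
wrist -60 1461 x med 40.6 p90 43.2 lat -2.3
wrist -40 1609 x med 36.0 p90 38.6 lat -2.3
wrist -20 1937 x med 35.7 p90 37.1 lat -0.5
wrist 0 2616 x med 31.7 p90 33.7 lat -0.1
wrist 20 2106 x med 28.0 p90 30.2 lat 0.7
wrist 40 1844 x med 18.3 p90 19.8 lat -1.8
wrist 60 258 x med 16.6 p90 17.6 lat -1.8
```

```bash
python3 -m creep '[-0.0008,-0.0005,-0.0009,0,-0.0016,-0.0009,-0.0018,0,-0.0024,-0.0014,-0.0028,0,-0.0032,-0.0019,-0.0037,0,-0.004,-0.0023,-0.0046,0,-0.0047,-0.0027,-0.0054,0,-0.0054,-0.0031,-0.0062,0,-0.0054,-0.0031,-0.0062,0]'; python3 f.py wrist
```

```text
t: 26.57
ee_pos: [531.0, 79.7, 121.0]
orientation: [-3.034, -0.814, -0.008]
ft_force: [2.8, 5.4, 3.9]
width: 29.9
grasp_force: 30.0
[531.   79.7 121. ] 30.0
wrist -100 297 x med 41.8 p90 43.5 lat -0.7
wrist -80 1314 x med 38.6 p90 41.9 lat -2.3
wrist -60 1385 x med 34.3 p90 36.7 lat -2.8
wrist -40 1516 x med 30.0 p90 32.3 lat -2.7
wrist -20 1958 x med 30.3 p90 31.8 lat -0.5
wrist 0 2537 x med 26.5 p90 28.4 lat -0.1
wrist 20 2059 x med 23.4 p90 28.4 lat 1.1
wrist 40 1982 x med 14.3 p90 15.7 lat -1.8
wrist 60 106 x med 12.7 p90 13.7 lat -1.8
```

```bash
python3 -m creep '[-0.001,0.0008,-0.0004,0,-0.0015,0.0009,-0.0012,0,-0.0021,0.0006,-0.002,0,-0.0028,0.0002,-0.0028,0,-0.0034,-0.0002,-0.0036,0,-0.0034,-0.0002,-0.0036,0]'; python3 f.py wrist
```

```text
t: 27.12
ee_pos: [529.6, 79.2, 118.0]
orientation: [3.033, 0.815, 0.014]
ft_force: [7.9, 1.5, 4.8]
width: 30.0
grasp_force: 30.0
[529.6  79.2 118. ] 30.0
wrist -100 435 x med 34.1 p90 35.7 lat -0.9
wrist -80 1241 x med 31.3 p90 33.8 lat -2.0
wrist -60 1322 x med 28.1 p90 30.1 lat -2.4
wrist -40 1364 x med 25.2 p90 27.0 lat -2.4
wrist -20 2084 x med 26.6 p90 27.8 lat -0.1
wrist 0 2533 x med 23.6 p90 25.2 lat -0.2
wrist 20 1948 x med 21.3 p90 23.4 lat 1.0
wrist 40 2144 x med 13.8 p90 15.1 lat -1.5
```

```bash
python3 -m creep '[-0.0007,-0.0004,-0.0008,0,-0.0014,-0.0008,-0.0016,0,-0.0021,-0.0012,-0.0024,0,-0.0028,-0.0016,-0.0032,0,-0.0035,-0.002,-0.004,0,-0.0042,-0.0024,-0.0048,0,-0.0042,-0.0024,-0.0048,0]'; python3 f.py wrist
```

```text
t: 27.75
ee_pos: [526.3, 77.2, 113.5]
orientation: [3.033, 0.815, 0.017]
ft_force: [10.1, 4.7, 2.9]
width: 30.0
grasp_force: 30.0
[526.3  77.2 113.5] 30.0
wrist -100 542 x med 21.8 p90 23.2 lat -0.9
wrist -80 1090 x med 20.0 p90 21.5 lat -2.0
wrist -60 1194 x med 18.6 p90 19.9 lat -2.0
wrist -40 1203 x med 17.7 p90 20.3 lat -2.5
wrist -20 2071 x med 20.4 p90 21.4 lat -0.2
wrist 0 2567 x med 19.1 p90 20.2 lat -0.3
wrist 20 1976 x med 18.1 p90 19.6 lat 0.9
wrist 40 2223 x med 13.1 p90 13.9 lat -1.6
```

```bash
python3 -m creep '[-0.0006,-0.0003,-0.0007,0,-0.0012,-0.0006,-0.0014,0,-0.0018,-0.001,-0.0021,0,-0.0023,-0.0013,-0.0027,0,-0.0023,-0.0013,-0.0027,0]'; python3 f.py wrist
```

```text
t: 28.22
ee_pos: [525.9, 76.8, 112.7]
orientation: [3.033, 0.814, 0.024]
ft_force: [8.6, 7.9, 17.0]
width: 29.7
grasp_force: 30.0
[525.9  76.8 112.7] 30.0
wrist -100 574 x med 20.3 p90 21.9 lat -1.2
wrist -80 1040 x med 18.8 p90 20.2 lat -2.3
wrist -60 1163 x med 17.6 p90 19.0 lat -2.2
wrist -40 1195 x med 17.1 p90 19.8 lat -2.7
wrist -20 2052 x med 19.8 p90 20.7 lat -0.4
wrist 0 2566 x med 18.6 p90 19.7 lat -0.1
wrist 20 1989 x med 17.8 p90 19.2 lat 0.7
wrist 40 2236 x med 12.9 p90 13.8 lat -1.7
```

```bash
python3 g.py; python3 e.py l2.png
```

```text
[525.9  76.8 112.7]
tool h,lat -0.5051511059101421 -2.4159320230606625
wrist [(-102, 20.6, 121), (-100, 21.2, 124), (-98, 21.1, 124), (-96, 20.8, 124), (-94, 20.7, 125), (-48, 17.2, 123), (-45, 16.9, 123), (-42, 16.8, 108), (-39, 16.8, 68), (-36, 17.5, 60), (-33, 19.9, 27), (-30, 20.1, 26), (-27, 20.5, 26), (33, 13.3, 68), (36, 13.2, 69), (39, 13.0, 69), (42, 12.9, 69)]
lat sleeve [-19.37654545  -3.4346253   14.65676914]
scene [(-110, -3.9, 113), (-108, -1.5, 116), (-102, 19.3, 148), (-100, 21.0, 150), (-98, 21.1, 152), (-96, 20.3, 154), (-94, 18.0, 154), (-48, 17.3, 151), (-45, 16.4, 147), (-42, 16.8, 132), (-39, 15.5, 121), (-36, 16.6, 86), (-33, 19.8, 49), (-30, 18.5, 37), (-27, 18.9, 32), (94, 10.0, 123)]
lat sleeve [-21.27395732  -2.34174389  16.94105658]
```

View pics/l2.png

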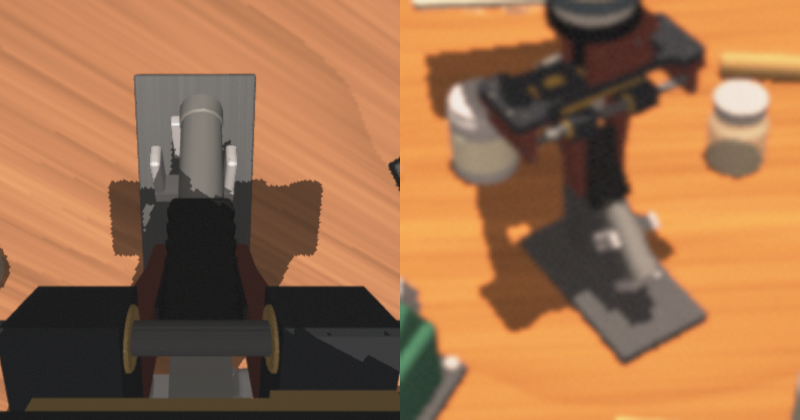

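```bash
python3 -m creep '[-0.001,0.0005,0.0007,0,-0.002,0.001,0.0014,0,-0.0033,0.0015,0.0021,0,-0.0033,0.0015,0.0021,0]';  python3 -m creep '[-0.0006,-0.0003,-0.0007,0,-0.0012,-0.0007,-0.0014,0,-0.0018,-0.001,-0.0021,0,-0.0018,-0.001,-0.0021,0]'; python3 f.py wrist
```

```text
t: 28.8
ee_pos: [522.2, 77.6, 113.7]
orientation: [3.032, 0.815, 0.022]
ft_force: [12.2, 3.7, 5.2]
width: 29.9
grasp_force: 30.0
t: 29.13
ee_pos: [520.6, 76.5, 111.7]
orientation: [3.032, 0.815, 0.022]
ft_force: [13.1, 3.3, 8.1]
width: 29.9
grasp_force: 32.4
[520.6  76.5 111.7] 32.4
wrist -100 461 x med 12.5 p90 13.8 lat -0.4
wrist -80 1100 x med 11.5 p90 13.1 lat -0.9
wrist -60 1195 x med 11.4 p90 12.8 lat -0.9
wrist -40 1199 x med 11.7 p90 14.5 lat -1.2
wrist -20 1988 x med 16.0 p90 16.9 lat 0.2
wrist 0 2492 x med 16.1 p90 16.9 lat -0.1
wrist 20 2350 x med 16.0 p90 16.9 lat -0.1
wrist 40 2113 x med 12.7 p90 13.6 lat -0.4
wrist 60 450 x med 12.7 p90 13.6 lat -0.4
```

```bash
python3 -m creep '[0.0005,0.0003,0.0006,0,0.0005,0.0003,0.0006,0]'; python3 -m creep '[0,0,0,0,0,0,0,0,0,0,0,0,0,0,0,0,0,0,0,0,0,0,0,0,0,0,0,0,0,0,0,0,0,0,0,0,0,0,0,0]' 1; python3 -m creep '[0,0,0.01,0,0,0,0.03,0,0,0,0.06,0,0,0,0.09,0,0,0,0.12,0,0,0,0.15,0,0,0,0.16,0,0,0,0.16,0,0,0,0.16,0,0,0,0.16,0]' ; python3 g.py; python3 f.py wrist; python3 e.py l3.png
```

```text
t: 29.35
ee_pos: [520.3, 76.5, 111.8]
orientation: [3.032, 0.815, 0.019]
ft_force: [11.6, 2.1, 5.1]
width: 30.1
grasp_force: 33.4
t: 30.18
ee_pos: [514.1, 75.6, 109.1]
orientation: [-3.034, -0.815, 0.0]
ft_force: [0.1, 0.5, -1.1]
width: 87.3
grasp_force: 0.0
t: 31.02
ee_pos: [513.1, 75.5, 267.6]
orientation: [-3.034, -0.815, 0.004]
ft_force: [-0.1, -0.3, -0.2]
width: 87.7
grasp_force: 0.0
[513.1  75.5 267.6]
tool h,lat -12.168092188168968 2.9131174765060375
wrist [(-102, 12.2, 108), (-100, 12.1, 107), (-98, 12.1, 107), (-96, 12.7, 109), (-94, 12.5, 111), (-48, 11.4, 107), (-45, 11.4, 107), (-42, 11.6, 103), (-39, 11.7, 75), (-36, 12.0, 51), (-33, 15.1, 32), (-30, 15.7, 24), (-27, 16.0, 24), (24, 15.5, 23), (27, 14.8, 24), (30, 12.8, 59), (33, 12.3, 61), (36, 12.5, 61), (39, 12.6, 61), (42, 12.7, 61), (92, 13.6, 61), (94, 13.4, 62), (96, 9.5, 102), (98, 5.1, 103)]
lat sleeve [-15.87168738  -1.42297293  13.38901133]
scene [(-110, -1.7, 116), (-108, -2.0, 123), (-106, -2.9, 127), (-102, 10.7, 147), (-100, 9.8, 149), (-98, 12.1, 150), (-96, 12.1, 151), (-94, 11.7, 154), (-48, 9.9, 150), (-45, 11.7, 147), (-42, 9.9, 135), (-39, 10.9, 126), (-36, 12.9, 91), (-33, 15.6, 59), (-30, 14.1, 39), (-27, 14.9, 37), (24, 14.1, 39), (27, 15.4, 53), (30, 12.3, 77), (33, 11.9, 87), (36, 12.8, 88), (39, 11.1, 87), (42, 10.7, 87), (92, 11.9, 101), (94, 11.9, 117), (96, 10.0, 139)]
lat sleeve [-15.27797113  -1.79072166  14.04304906]
[513.1  75.5 267.3] 0.0
wrist -100 166 x med 11.5 p90 13.4 lat -0.1
wrist -80 340 x med 10.7 p90 12.5 lat -1.1
wrist -60 357 x med 10.8 p90 12.4 lat -1.0
wrist -40 302 x med 11.3 p90 14.6 lat -0.9
wrist -20 469 x med 15.7 p90 16.5 lat 0.1
wrist 0 549 x med 15.7 p90 16.6 lat 0.2
wrist 20 616 x med 15.7 p90 16.5 lat 0.3
wrist 40 645 x med 12.5 p90 13.4 lat -0.4
wrist 60 691 x med 13.4 p90 14.3 lat -0.3
wrist 80 799 x med 13.5 p90 14.4 lat -0.2
wrist 100 570 x med 12.7 p90 14.2 lat -0.1
```

View pics/l3.png

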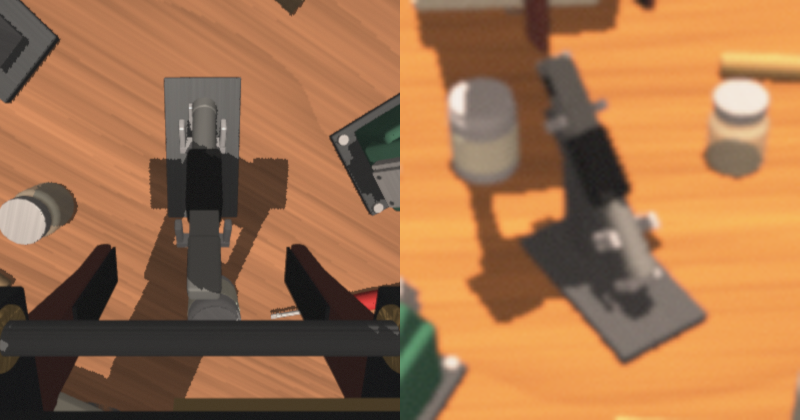

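The wand lies flat in both forks of the rest, nose (205,110) between the fork walls, and the fingers are clear of it; nothing else has moved.

```bash
python3 -c "
from workcell import ticket; print(ticket.close_job())"
```

```text
the job is handed in; nothing more can be done
None
```

The job is handed in, with no verdict shown: the wand was drawn, laid on the rest, and held by the sleeve about 50 mm from the round cap for over 2 s; it is now back on the rest, nose down against the stop, with the gripper clear.

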